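Walk the casting box into its bay and bar it in

TASK

Put the heavy blue box of castings back in the empty middle bay: lift the retaining bar out of its forks and lay it on the bench, then walk the box in by short pushes on its two near corner pillars in turn (the lagging left one first, then right, left again and so on) until it stands square against the backstop. Then take the bar again and set it level in both forks in front of the box, leaving the other things on the bench where they are.

Things in the scene. Friction and masses are not known exactly. Their poses are not given: they have to be found in the camera images.
- bays: Fixed row of three bays of grey steel angle, open towards the robot; only the middle one is empty. Origin: on the bench in the middle bay, where the centre of the crate's underside belongs when home. x points into the bay, y left, z up. Pitch 232 mm; the outer bays hold full boxes (green, teal) 62 mm high, with their bars in place (grips up to 84 mm high).
- bay_stop (a point): Middle of the foot of the middle bay's backstop face (30 mm high), 50 mm beyond the bays' origin along x; the home crate's far side touches it. The side guides are faced with slippery plastic (friction about 0.25), 28 mm high, inner faces 90 mm left and right of the middle; from x = -95 to -140 mm (bays' frame) they flare to a mouth about 220 mm wide.
- bay_seat (a point): Point midway between the middle bay's two upward-open forks, at their slots' floor: 30 mm above the bench, x = -72 mm in the bays' frame. The seated bar's origin lies here, its length along the bays' y. The forks stand at y = 94 to 102 mm left and right; slots 28 mm wide in x, prong tips 59 mm above the bench, flared at the top.
- crate: Heavy blue box full of brass castings, about 2.3 kg (varies), 100 mm deep (x), 160 mm wide (y), 62 mm high, sliding flat on the bench, friction about 0.6. Origin: centre of its underside; x points to its far side, into the bay; y left. Its near face (x = -50 mm) is a 24 mm lip under a wide opening, with a black pillar at each end. It starts 174 to 188 mm short of home.
- left_pillar: Black pillar at the crate's near left corner, part of the crate (its frame is the crate's frame): 28 mm wide in y (52 to 80 mm left of the crate's centre), 62 mm high, near face at x = -50 mm.
- right_pillar: Black pillar at the crate's near right corner, part of the crate (its frame is the crate's frame): 28 mm wide in y (52 to 80 mm right of the crate's centre), 62 mm high, near face at x = -50 mm.
- crate_left (a point): Middle of the left pillar's near face, 35 mm above the crate's underside: push about here or lower (high pushes tip it). A push of 10 to 20 N on one corner swings the crate about a point beyond its other side. At the start the left near corner lags: the crate is turned 0.05 to 0.14 rad anticlockwise (from above) against the bay.
- crate_right (a point): Middle of the right pillar's near face, 35 mm above the crate's underside: push about here or lower (high pushes tip it). When the crate is home its near face stands 12 mm beyond the seated bar.
- bar: Loose retaining bar: square aluminium tube 20 x 20 mm, 216 mm long along its y, with an upright red grip block in the middle on top. Weighs 0.3 kg. Origin: centre of its underside; z up. Starts seated in the middle bay's forks, its axes along the bays' axes. It also stands steadily on the bench, grip up; the bench just in front of the bays is clear for 240 mm to the left of the crate's lane.
- bar_grip (a point): Middle of the bar's red grip block, 37 mm above the bar's underside. The block is 16 mm thick across the bar (x), 40 mm long along it (y) and reaches from 20 to 54 mm above the underside: it can be pinched across or lengthwise. With the crate home no finger fits between bar and crate, so it must then be pinched lengthwise.
- mop: Bystander: cream cotton polishing mop (disc) lying flat, 110 mm across, 28 mm high, on the bench to the right of the crate. Origin: centre of its underside.
- compound_bar: Bystander: brown bar of polishing compound, 120 x 46 x 40 mm, to the right. Origin: centre of its underside.
- tap_body: Bystander: brass tap casting about 80 mm long, 53 mm high, at the near left. Origin: underside.
- spray_can: Bystander: red can, 66 mm across, 170 mm high, out to the right. Origin: centre of its underside.
- paste_jar: Bystander: jar with a black lid, 72 mm across, 85 mm high, out to the left. Origin: centre of its underside.
- spanner: Bystander: spanner 180 mm long lying out to the left. Origin: on its underside.
There are look-alikes about, which are no part of the job. What is shaped like the crate but purple is not meant.

How it is judged (in metres and radians):
On the way, in this order (a step that is already met when the one before it is completed fails the run):
1. the bar lies on the bench, let go (height (world z) of bar below 0.016 m and linear speed of bar below 0.02 m/s and contact force between the fingers and bar below 0.1 N), for 0.1 s.
2. the left near pillar is pushed on its own (contact force between the fingers and left_pillar above 2 N and contact force between the fingers and right_pillar below 0.3 N), for 0.1 s.
3. then the right near pillar is pushed on its own (contact force between the fingers and right_pillar above 2 N and contact force between the fingers and left_pillar below 0.3 N), for 0.1 s.
4. then the left near pillar is pushed on its own again (all of step 2), for 0.1 s.
5. the crate stands home: against the backstop and square (x of crate in the frame of bays above -0.006 m and angle between the x axis of crate and the x axis of bays, either way round below 0.05 rad and height (world z) of crate below 0.004 m), for 0.2 s.
At the end, for the whole second after the job is handed in: The crate stands flat in the middle bay within 6 mm of the backstop and within 3 degrees of square, and the bar lies level in both forks of that bay in front of it: down on the slots' floors (within 3 mm), centred along its length within 13 mm; both at rest (all of step 5 and x of crate in the frame of bays below 0.006 m and y of crate in the frame of bays between -0.012 and 0.012 m and x of bar in the frame of bay_seat between -0.007 and 0.007 m and y of bar in the frame of bay_seat between -0.013 and 0.013 m and z of bar in the frame of bay_seat between -0.003 and 0.003 m and angle between the y axis of bar and the y axis of bays, either way round below 0.06 rad and angle between bar's own z axis and vertical below 0.06 rad and linear speed of each of bar, crate below 0.01 m/s); the robot touches nothing.
It fails at once if a bystander was moved more than 20 mm (distance of any of mop, compound_bar, tap_body, spray_can, paste_jar, spanner from where it was at the start of the episode above 0.02 m).
It also fails if it takes over 69 s, if anything falls off the work surface, if the arm or the gripper's body presses on something with over 40 N, if the wrist force passes 120 N, or if a joint passes its speed limit or range.

ROBOT

A 7-joint arm with a two-finger parallel gripper is mounted at the origin on the work surface. World frame = base frame: x ahead of the robot, y to its left, z up, the work surface at z = 0. Lengths are in m, angles in degrees, forces in N, time in s.
With the tool pointing down it reaches from about 0.425 to 0.875 m from the base axis. Payload 4.7 kg.
Tool frame: the origin (TCP) lies between the finger pads; the fingertips stand 22 mm ahead of it and the grasp point (between the pads) lies 3 mm ahead of it (env.tip_reach is the distance from the TCP to the fingertips, in m); z points along the fingers, y is the line along which they close (so a half turn about z gives the same grasp; the last joint's range is limited). The gripper opens to 87 mm and grips with 3 to 60 N. Pads are 19 mm wide; open, the fingers measure 117 mm over their backs; the gripper's body (75 mm by 190 mm) begins 51 mm behind the grasp point.
Start: joints at [67.042, 18.392, -4.016, 83.108, 1.295, 78.541, -3.26], TCP at [0.262, -0.595, 0.245] pointing down, gripper open.
Joint ranges: [-163.93, 163.93], [-17.29, 119.83], [-79.2, 71.16], [3.27, 140.29], [-89.18, 269.18], [5.43, 117.66], [-154.24, 154.24]. Speed limits (degrees/s): [147.25, 147.25, 180, 180, 180, 180, 180].

INTERFACE

Orientations are given as [roll, pitch, yaw] about the fixed x, y, z axes, in that order (R = Rz(yaw) Ry(pitch) Rx(roll)).
In Python, from cell import env gives the robot as it stands.
- The arm moves only by the shell command python3 -m creep 'ROWS' [FORCE]. ROWS is JSON, one flat list of numbers, 7 for each row, row after row: the finger opening in mm, from 0 to 87, then the shift along the tool's x, y, z in units of 30 mm (1.0 is 30 mm), then the turn, a rotation vector about the tool's x, y, z in units of 6 degrees (1.0 is 6 degrees). A call has 1 to 12 rows; each row is the pose to reach, as a shift and turn from the pose commanded when the call began, along the tool's axes at that moment; what a row does not reach only later rows make up. A row lasts 1/10 s, in which the tool goes at most 50 mm and 8.59 degrees, less where a joint would pass 70% of its speed; a pose out of reach is approached as far as the arm can. A call with a gripper value outside its range is refused whole. The fingers move at their own pace and stop on an object; FORCE is the grip in N (left out, the last holds). Time passes only in rows, so rows that repeat a pose let the fingers close. It gives the time, the measured TCP pose, the force, the opening and the grip force at its end, in the units of the state.
- env.get_obs(): the state, without advancing time (a new reading comes with each control period).
- env.read_camera(name): name is "scene" or "top" or "wrist"; returns a dict with "color" (480x640x3 uint8, red, green, blue), "depth" (480x640 float32, m along the optical axis (not along the pixel's ray), 0 where there is no reading), "fovy" (degrees; the focal length in pixels is half the picture's height over the tangent of half this angle, whatever the lens; pixels are square), "cx", "cy" (the principal point, pixels), "R" (3x3) and "t" (3): a world point X has camera coordinates R X + t. Camera axes: x right, y down, z forward; pixel columns grow to the right and rows downward; lengths in m; the calibration is good to about 2 mm. A picture is of the moment at which its call begins.
- env.sign_off(): hands the job in; it is judged then, once.
The state is a dict: "time_s": time; "qpos": joint angles; "joint_velocities": joint speeds; "effort": joint torques, N m; "tool_pos": TCP position; "tool_rot": TCP orientation; "force": force on the tool from outside, world axes, zero at the start; "wrist_torque": the same for the moment, N m; "grip_width": finger opening in m; "grasp_force": force on a finger pad.
Only numpy, scipy, OpenCV 4.12 (cv2) and the standard library are available. Lean on these libraries where they do the work, as an engineer would, in place of code of your own. Each camera call takes 0.05 s, during which the arm holds its last target. There are 200 camera calls.

## Working session

There is one attempt and no reset: what is moved stays moved. The work goes in short steps, Python scripts to look and compute and a shell command to move; the robot and the scene stay as the last step left them, time stands still between calls to the robot, and variables do not carry over. Pictures are saved under pics/ and viewed, at most 13 in all, crops included, and the job is handed in when it is done.

```bash
ls; mkdir -p pics
cat > h.py <<'E'
import numpy as np, cv2
from cell import env
from scipy.spatial.transform import Rotation as Ro
def snap(name):
    c=env.read_camera(name); f=240/np.tan(np.radians(c['fovy'])/2); c['f']=f
    v,u=np.mgrid[0:480,0:640]; d=c['depth']
    P=np.stack([(u-c['cx'])/f*d,(v-c['cy'])/f*d,d],-1)
    c['W']=(P-c['t'])@c['R']   # R^T (P-t)
    c['W'][d==0]=np.nan
    return c
def save(img,fn): cv2.imwrite('pics/'+fn,cv2.cvtColor(img,cv2.COLOR_RGB2BGR))
def proj(c,X):
    p=c['R']@np.array(X)+c['t']; return p[0]/p[2]*c['f']+c['cx'],p[1]/p[2]*c['f']+c['cy']
E
python3 - <<'E'
from h import *
import pickle
o=env.get_obs(); print(o)
a=snap('top'); b=snap('scene'); pickle.dump((a,b),open('s.pkl','wb'))
save(a['color'],'top0.png'); save(b['color'],'scene0.png')
E
```

```text
pics
{'time_s': 0.0, 'qpos': array([67.03944177, 18.4398825 , -4.01610271, 83.17429326,  1.29602221,
       78.54049829, -3.25846644]), 'joint_velocities': array([-0.06483292,  0.01357989, -0.00691804,  0.05594188,  0.08121481,
       -0.06819867,  0.05978745]), 'effort': array([-5.03824904e-04, -4.91292679e+01, -4.04128404e-01, -3.12524593e+01,
       -6.39816304e-02,  4.37782297e-02,  1.80176758e-04]), 'tool_pos': array([ 0.26172831, -0.59442481,  0.24345756]), 'tool_rot': array([-1.79890627e+02,  6.51961353e-03,  2.37725803e+01]), 'force': array([-0.44836658,  0.32157121, -0.63386223]), 'wrist_torque': array([ 0.01213711,  0.04471688, -0.00699094]), 'grasp_force': 0.0, 'grip_width': 0.08717961205307995}
```

View pics/top0.png

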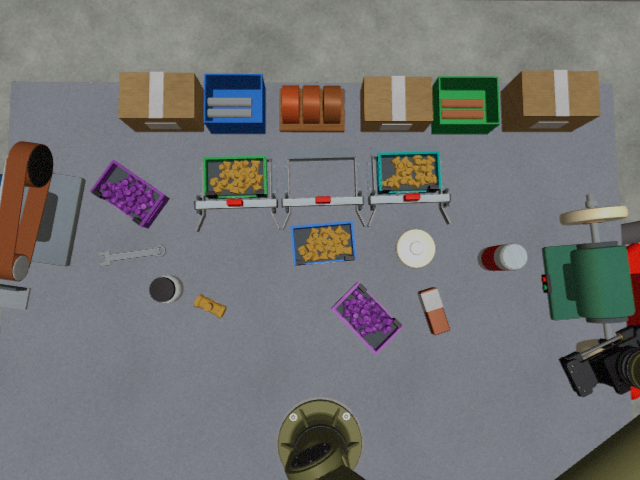

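View pics/scene0.png

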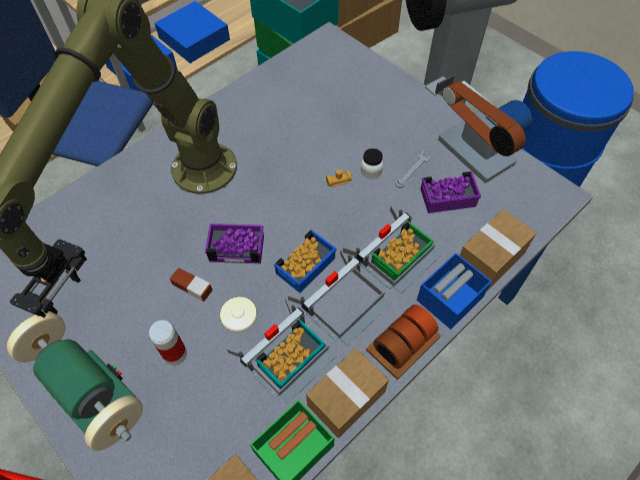

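The top view shows the blue crate of castings at (324,243), the middle bay's bar with its red grip at (323,200), and the full outer bays at (235,178) and (408,173). Look-alikes are the purple crates at (130,194) and (367,318), and the blue bin of rods at (235,104). The crate meant is the blue one at (324,243), because it holds castings and stands in front of the empty bay. I'll confirm that in a crop.

Run:
```python
from h import *
import pickle
a,b=pickle.load(open('s.pkl','rb'))
img=a['color'][140:275,230:420]; save(cv2.resize(img,None,fx=4.2,fy=4.2,interpolation=cv2.INTER_CUBIC),'crop1.png')
W=a['W']; hsv=cv2.cvtColor(a['color'],cv2.COLOR_RGB2HSV)
def reg(mask,u0,v0,u1,v1,zlo=-1,zhi=1):
    m=np.zeros(mask.shape,bool); m[v0:v1,u0:u1]=mask[v0:v1,u0:u1]
    m&=(W[...,2]>zlo)&(W[...,2]<zhi); return m
red=((hsv[...,0]<8)|(hsv[...,0]>172))&(hsv[...,1]>150)&(hsv[...,2]>100)
for n,box in dict(gl=(220,190,250,212),gm=(308,190,340,210),gr=(398,188,425,206)).items():
    m=reg(red,*box); p=W[m]; print(n,m.sum(),np.round(np.nanmean(p,0),4),np.round(np.nanmin(p,0),4),np.round(np.nanmax(p,0),4))
# bars: grey at z~0.05
p=[];
m=reg(np.ones_like(red),275,190,372,212,0.043,0.056); p=W[m]; print('bar',m.sum(),p.mean(0).round(4),p.min(0).round(4),p.max(0).round(4))
print('bar dir',cv2.fitLine(p[:,:2].astype(np.float32),cv2.DIST_HUBER,0,.01,.01).ravel(), )
blue=(hsv[...,0]>100)&(hsv[...,0]<122)&(hsv[...,1]>120)
m=reg(blue,285,215,362,270,0.05,0.075); print('crate blue top',m.sum(),cv2.minAreaRect(W[m][:,:2].astype(np.float32)),np.median(W[m][:,2]))
m=reg(np.ones_like(red),285,215,362,270,0.055,0.075); print('crate top all',m.sum(),cv2.minAreaRect(W[m][:,:2].astype(np.float32)))
print('bench z',np.nanmedian(W[340:380,150:250,2]), W[240,480],a['f'],-a['R'].T@a['t'])
```

```text
gl 93 [0.6307 0.215  0.0813] [0.6233 0.1971 0.0083] [0.6517 0.2344 0.0877]
gm 82 [ 0.6358 -0.0122  0.0829] [ 0.6286 -0.0314  0.077 ] [0.6445 0.0047 0.09  ]
gr 88 [ 0.6419 -0.2454  0.0826] [ 0.6349 -0.2642  0.0782] [ 0.649  -0.2262  0.0881]
bar 611 [ 0.6361 -0.0128  0.0492] [ 0.6144 -0.1428  0.043 ] [0.6619 0.1132 0.0557]
bar dir [ 0.02381179 -0.99971646  0.6359403  -0.01262627]
crate blue top 357 ((0.5262577533721924, -0.013157472014427185), (0.10065006464719772, 0.16497676074504852), 5.262979507446289) 0.06003370540332413
crate top all 981 ((0.5252544283866882, -0.012934505939483643), (0.10305324196815491, 0.1658828854560852), 4.865655422210693)
bench z -0.0008100820827714112 [ 0.53348598 -0.45134958 -0.00270429] 475.2496638470948 [0.43865692 0.02494778 1.30064333]
```

View pics/crop1.png

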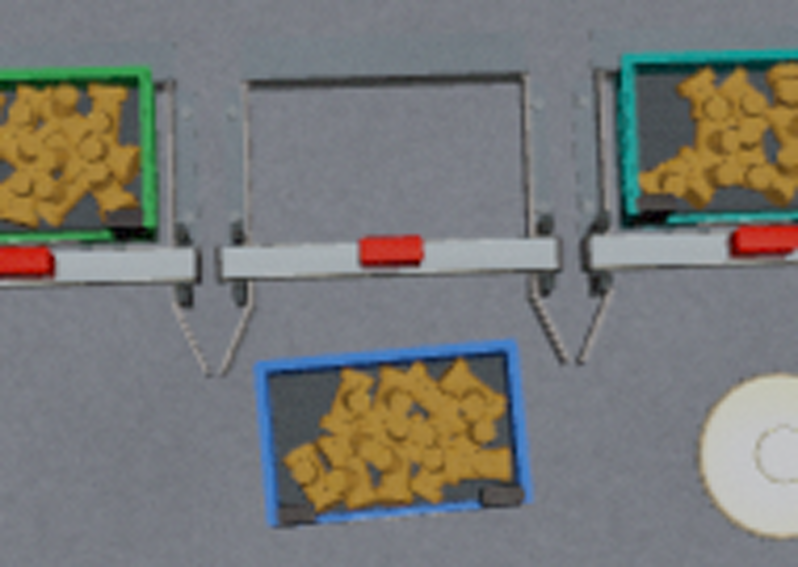

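The crop confirms the blue crate of castings: its black pillars at (295,514) and (502,494) face the robot and the left one lags. The bar with its red grip at (390,250) sits in the empty bay's forks. The numbers agree with the task: the seat is at about (0.636,-0.0127), the crate is about 182 mm short of home, and it is turned about 0.067 rad.

```bash
cat >> h.py <<'E'
def go(*targets):
    "targets (x,y,z,yaw): shift/turn in move units from the present measured pose"
    o=env.get_obs(); R=Ro.from_euler('xyz',o['tool_rot'],degrees=True); p=o['tool_pos']
    print('t',round(o['time_s'],2),'tcp',p.round(4),'rot',o['tool_rot'].round(2),'F',o['force'].round(1),'w',round(o['grip_width'],4))
    for x,y,z,yaw in targets:
        s=R.inv().apply(np.array([x,y,z])-p)/.03
        T=(R.inv()*Ro.from_euler('xyz',[180,0,yaw],degrees=True)).as_rotvec(degrees=True)/6
        print((x,y,z,yaw),s.round(3),T.round(3), 'mm',round(np.linalg.norm(s)*30))
S=np.array([.6361,-.0127]); Y=1.36; O=S+.072*np.array([np.cos(np.radians(Y)),np.sin(np.radians(Y))])
def bay(x,y):
    c,s=np.cos(np.radians(Y)),np.sin(np.radians(Y)); return (O[0]+c*x-s*y, O[1]+s*x+c*y)
E
python3 - <<'E'
from h import *
go((.6361,-.0125,.16,Y),(.6361,-.0125,.077,Y))
E
```

```text
t 0.1 tcp [ 0.2617 -0.5945  0.2436] rot [-1.7991e+02  1.0000e-02  2.3770e+01] F [ 0.5  0.3 -0.4] w 0.0871
(0.6361, -0.0125, 0.16, 1.36) [ 19.24  -12.72    2.806] [-0.015  0.004  3.735] mm 697
(0.6361, -0.0125, 0.077, 1.36) [ 19.241 -12.716   5.572] [-0.015  0.004  3.735] mm 712
```

```bash
python3 -m creep '[87,19.24,-12.72,2.5,0,0,3.73, 87,19.24,-12.72,2.5,0,0,3.73, 87,19.24,-12.72,2.5,0,0,3.73, 87,19.24,-12.72,2.5,0,0,3.73, 87,19.24,-12.72,2.5,0,0,3.73, 87,19.24,-12.72,2.5,0,0,3.73, 87,19.24,-12.72,2.5,0,0,3.73, 87,19.24,-12.72,2.5,0,0,3.73, 87,19.24,-12.72,2.5,0,0,3.73, 87,19.24,-12.72,2.5,0,0,3.73, 87,19.24,-12.72,2.5,0,0,3.73, 87,19.24,-12.72,2.5,0,0,3.73]' 30
python3 - <<'E'
from h import *
go((.6361,-.0125,.15,Y),(.6361,-.0125,.077,Y))
E
```

```text
time_s: 1.3
tool_pos: [0.5848, -0.0923, 0.1795]
tool_rot: [180.0, 0.0, 1.4]
force: [1.1, -0.2, 0.6]
grip_width: 0.0868
grasp_force: 0.0
t 1.3 tcp [ 0.5848 -0.0923  0.1795] rot [1.7999e+02 2.0000e-02 1.3700e+00] F [ 1.1 -0.2  0.6] w 0.0868
(0.6361, -0.0125, 0.15, 1.36) [ 1.772 -2.618  0.982] [0.002 0.004 0.001] mm 99
(0.6361, -0.0125, 0.077, 1.36) [ 1.773 -2.619  3.415] [0.002 0.004 0.001] mm 140
```

```bash
python3 -m creep '[87,1.77,-2.6,0.9,0,0,0, 87,1.77,-2.6,0.9,0,0,0, 87,1.77,-2.6,0.9,0,0,0, 87,1.77,-2.6,0.9,0,0,0]' 30
python3 - <<'E'
from h import *
c=snap('wrist'); save(c['color'],'w1.png')
W=c['W']; hsv=cv2.cvtColor(c['color'],cv2.COLOR_RGB2HSV)
red=((hsv[...,0]<8)|(hsv[...,0]>172))&(hsv[...,1]>150)&(hsv[...,2]>80)&(W[...,2]>.079)&(W[...,2]<.09)
p=W[red]; print(len(p),np.round(np.median(p,0),4),p.min(0).round(4),p.max(0).round(4))
if len(p): print(cv2.minAreaRect(p[:,:2].astype(np.float32)))
go((.6361,-.0125,.15,Y),(.6361,-.0125,.077,Y))
E
```

```text
time_s: 1.7
tool_pos: [0.6351, -0.013, 0.1516]
tool_rot: [-180.0, 0.1, 1.6]
force: [0.2, -1.2, 0.0]
grip_width: 0.0869
grasp_force: 0.0
1569 [ 0.6407 -0.0111  0.0846] [ 0.6316 -0.0303  0.079 ] [0.6478 0.008  0.0869]
((0.639775812625885, -0.011060599237680435), (0.015511066652834415, 0.038320392370224), 1.8225562572479248)
t 1.75 tcp [ 0.6351 -0.0152  0.1522] rot [1.7996e+02 9.0000e-02 1.4000e+00] F [ 0.5 -0.8  1.2] w 0.0872
(0.6361, -0.0125, 0.15, 1.36) [ 0.036 -0.088  0.075] [0.007 0.015 0.007] mm 4
(0.6361, -0.0125, 0.077, 1.36) [ 0.04  -0.09   2.508] [0.007 0.015 0.007] mm 75
```

View pics/w1.png

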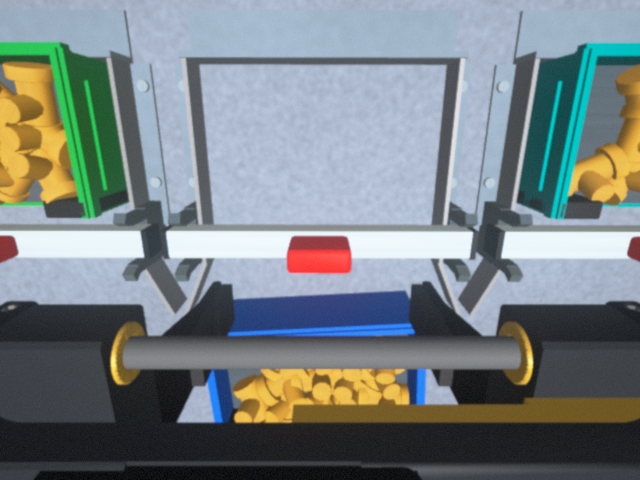

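The wrist view shows the red grip at (320,254) midway between the forks, and the blue crate behind the fingers at (320,350). The two cameras agree to about 3 mm, so I'll descend and pinch.

```bash
python3 -m creep '[87,0.1,-0.1,1.2,0,0,0, 87,0.1,-0.1,2.2,0,0,0, 87,0.1,-0.1,2.45,0,0,0, 87,0.1,-0.1,2.47,0,0,0, 30,0.1,-0.1,2.47,0,0,0, 30,0.1,-0.1,2.47,0,0,0, 30,0.1,-0.1,2.47,0,0,0, 30,0.1,-0.1,2.47,0,0,0, 30,0.1,-0.1,2.47,0,0,0, 30,0.1,-0.1,2.47,0,0,0]' 35
python3 - <<'E'
from h import *
p=bay(-.175,.215); print(p)
z0=env.get_obs()['tool_pos'][2]
go((.638,-.0118,z0+.05,Y),(*p,z0+.05,Y),(*p,z0-.03,Y))
E
```

```text
time_s: 2.75
tool_pos: [0.6385, -0.0116, 0.0791]
tool_rot: [180.0, -0.0, 1.4]
force: [-0.0, 0.5, 0.2]
grip_width: 0.0466
grasp_force: 0.0
(np.float64(0.5280261512621047), np.float64(0.19979480751062725))
t 2.75 tcp [ 0.6385 -0.0116  0.0791] rot [ 1.7999e+02 -1.0000e-02  1.3900e+00] F [-0.   0.5  0.2] w 0.0466
(0.638, -0.0118, np.float64(0.12905020462418576), 1.36) [-0.017  0.007 -1.667] [ 0.001 -0.002  0.005] mm 50
(np.float64(0.5280261512621047), np.float64(0.19979480751062725), np.float64(0.12905020462418576), 1.36) [-3.51  -7.133 -1.668] [ 0.001 -0.002  0.005] mm 244
(np.float64(0.5280261512621047), np.float64(0.19979480751062725), np.float64(0.04905020462418576), 1.36) [-3.511 -7.134  0.998] [ 0.001 -0.002  0.005] mm 240
```

```bash
python3 -m creep '[30,0,0,0,0,0,0, 30,0,0,0,0,0,0, 30,0,0,0,0,0,0, 30,0,0,-1,0,0,0, 30,0,0,-2,0,0,0, 30,-1,-0.5,-2.1,0,0,0, 30,-2.5,-1.5,-2.1,0,0,0, 30,-3.5,-2.7,-2.1,0,0,0, 30,-3.5,-4.2,-2.1,0,0,0, 30,-3.5,-5.8,-2.1,0,0,0, 30,-3.5,-7.13,-2.1,0,0,0, 30,-3.5,-7.13,-1,0,0,0]' 35
python3 -m creep '[30,0,0,1,0,0,0, 30,0,0,1.5,0,0,0, 30,0,0,1.8,0,0,0, 30,0,0,1.8,0,0,0]'
python3 - <<'E'
from h import *
o=env.get_obs(); p=bay(-.175,.215)
go((*p,.049,Y))
c=snap('wrist'); save(c['color'],'w2.png')
E
```

```text
time_s: 3.95
tool_pos: [0.5295, 0.2098, 0.113]
tool_rot: [-179.5, -0.5, 2.0]
force: [0.9, 0.4, -2.9]
grip_width: 0.0396
grasp_force: 35.0
time_s: 4.35
tool_pos: [0.5278, 0.199, 0.0539]
tool_rot: [180.0, 0.1, 1.3]
force: [-0.7, 0.1, -2.5]
grip_width: 0.0396
grasp_force: 35.0
t 4.35 tcp [0.5278 0.199  0.0539] rot [1.7997e+02 1.2000e-01 1.3500e+00] F [-0.7  0.1 -2.5] w 0.0396
(np.float64(0.5280261512621047), np.float64(0.19979480751062725), 0.049, 1.36) [ 0.009 -0.025  0.162] [ 0.005  0.019 -0.002] mm 5
```

View pics/w2.png

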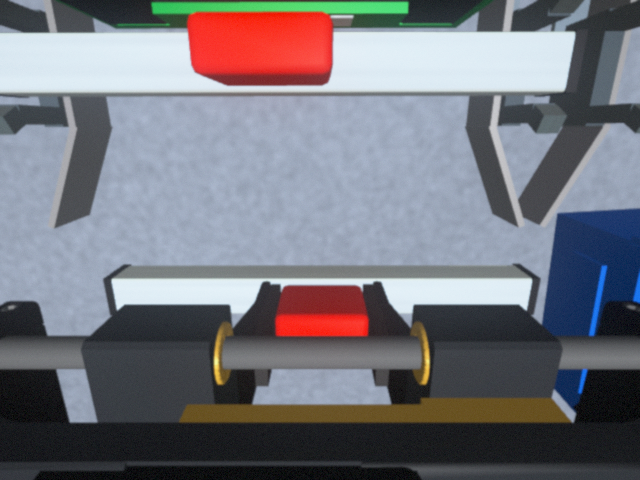

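The wrist view shows the bar held level at (320,290), in front of the left bay and clear of the crate at (590,300) and of the forks. I'll lower it and let go.

```bash
python3 -m creep '[30,0,0,0.1,0,0,0, 30,0,0,0.17,0,0,0, 30,0,0,0.19,0,0,0, 70,0,0,0.19,0,0,0, 70,0,0,0.19,0,0,0, 70,0,0,0.19,0,0,0, 70,0,0,0.19,0,0,0, 70,0,0,-1.5,0,0,0, 70,0,0,-3,0,0,0]'
python3 - <<'E'
from h import *
import pickle
c=snap('top'); W=c['W']; pickle.dump(c,open('s2.pkl','wb'))
hsv=cv2.cvtColor(c['color'],cv2.COLOR_RGB2HSV)
blue=(hsv[...,0]>100)&(hsv[...,0]<122)&(hsv[...,1]>120)
m=np.zeros_like(blue); m[215:270,285:362]=blue[215:270,285:362]; m&=(W[...,2]>.05)&(W[...,2]<.075)
r=cv2.minAreaRect(W[m][:,:2].astype(np.float32)); print(r,m.sum())
yc=np.radians(5.2); ce=np.array([.5256,-.0131])
def cr(x,y,cy=yc): return ce+np.array([np.cos(cy)*x-np.sin(cy)*y,np.sin(cy)*x+np.cos(cy)*y])
L=cr(-.05,.066); Rr=cr(-.05,-.066); print('pillars',L,Rr)
go((L[0]-.03,L[1],.13,Y),(L[0]-.03,L[1],.042,Y))
print(env.get_obs()['force'])
E
```

```text
time_s: 5.3
tool_pos: [0.5274, 0.1995, 0.1451]
tool_rot: [180.0, 0.2, 1.4]
force: [1.1, 0.6, 0.5]
grip_width: 0.069
grasp_force: 0.0
((0.5262101292610168, -0.013156794011592865), (0.10109234601259232, 0.16474612057209015), 4.913780689239502) 355
pillars [0.46982403 0.04809674] [ 0.48178753 -0.08336   ]
t 5.35 tcp [0.5321 0.2019 0.1542] rot [-179.83   -0.63    1.42] F [3.1 1.9 5.6] w 0.0697
(np.float64(0.439824029776148), np.float64(0.04809674129876503), 0.13, 1.36) [-3.212  5.05   0.757] [-0.028 -0.106  0.01 ] mm 181
(np.float64(0.439824029776148), np.float64(0.04809674129876503), 0.042, 1.36) [-3.244  5.059  3.69 ] [-0.028 -0.106  0.01 ] mm 212
[3.06443863 1.8657399  5.5930431 ]
```

```bash
python3 -m creep '[0,-1.2,1.5,0,0,0,0, 0,-2.4,3,0,0,0,0, 0,-3.3,4.3,0.3,0,0,0, 0,-3.3,5.05,0.8,0,0,0, 0,-3.3,5.05,1.8,0,0,0, 0,-3.3,5.05,2.8,0,0,0, 0,-3.3,5.05,3,0,0,0, 0,-3.3,5.05,3,0,0,0, 0,-3.3,5.05,3,0,0,0]'
python3 - <<'E'
from h import *
c=snap('top'); save(cv2.resize(c['color'][170:290,190:400],None,fx=3.8,fy=3.8,interpolation=cv2.INTER_CUBIC),'top2.png')
L=(.4698,.0481)
go((L[0]-.011,L[1],.042,Y))
E
```

```text
time_s: 6.25
tool_pos: [0.4341, 0.0463, 0.056]
tool_rot: [-180.0, -0.1, 1.4]
force: [1.2, -0.9, -0.2]
grip_width: 0.0063
grasp_force: 0.0
t 6.3 tcp [0.4343 0.0463 0.0562] rot [ 1.80e+02 -1.40e-01  1.42e+00] F [-0.6  0.3  0. ] w 0.004
(0.4588, 0.0481, 0.042, 1.36) [ 0.817 -0.041  0.476] [ 0.001 -0.024  0.011] mm 28
```

View pics/top2.png

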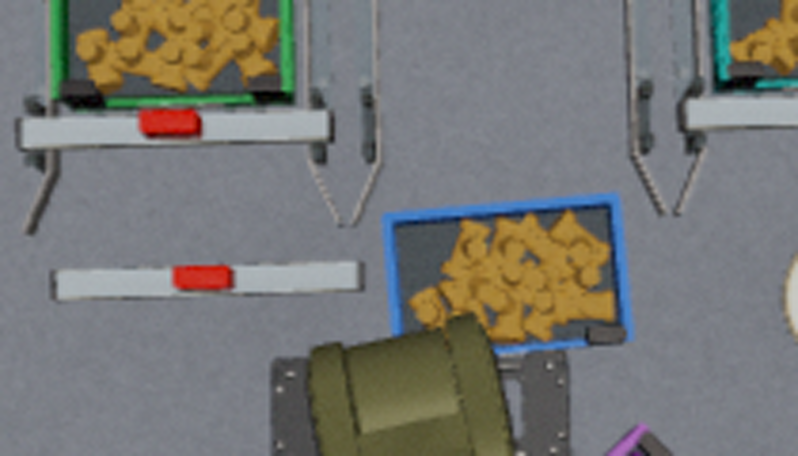

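The view shows the bar lying free on the bench at (205,280), the closed gripper behind the crate's left pillar, and the right pillar at (605,334). I'll start the first left push.

```bash
python3 -m creep '[0,0.4,-0.05,0.47,0,0,0, 0,0.8,-0.05,0.47,0,0,0, 0,1.1,-0.05,0.47,0,0,0, 0,1.4,-0.05,0.47,0,0,0, 0,1.65,-0.05,0.47,0,0,0, 0,1.65,-0.05,0.47,0,0,0]'
python3 - <<'E'
from h import *
go()
c=snap('wrist'); save(c['color'],'w3.png')
E
python3 -m creep '[0,-1,0,0,0,0,0, 0,-1,0,0,0,0,0]'
cat >> h.py <<'E'
def crate(show=True):
    out=[]
    for n in ('wrist','top'):
        c=snap(n); W=c['W']; hsv=cv2.cvtColor(c['color'],cv2.COLOR_RGB2HSV)
        m=(hsv[...,0]>100)&(hsv[...,0]<122)&(hsv[...,1]>120)&(W[...,2]>.054)&(W[...,2]<.07)&(W[...,0]<.79)&(abs(W[...,1])<.14)
        p=W[m][:,:2].astype(np.float32)
        if len(p)<30: print(n,'few',len(p)); continue
        r=cv2.minAreaRect(p); s,wd=(r[1],r[2]) if r[1][0]<r[1][1] else (r[1][::-1],r[2]-90)
        if wd>45: wd-=90
        d=np.array(r[0])-O; t=np.radians(Y)
        print(n,len(p),'size',np.round(s,3),'bay xy',(np.cos(t)*d[0]+np.sin(t)*d[1]).round(4),(-np.sin(t)*d[0]+np.cos(t)*d[1]).round(4),'rel deg',round(wd-Y,2))
def tb():
    o=env.get_obs(); d=o['tool_pos'][:2]-O; t=np.radians(Y)
    print('t',round(o['time_s'],2),'tcp bay',(np.cos(t)*d[0]+np.sin(t)*d[1]).round(4),(-np.sin(t)*d[0]+np.cos(t)*d[1]).round(4),'z',o['tool_pos'][2].round(4),'yaw',o['tool_rot'][2].round(2),'F',o['force'].round(1))
E
python3 -c "
from h import *
crate();tb()"
```

```text
time_s: 6.9
tool_pos: [0.4804, 0.0507, 0.0405]
tool_rot: [-179.9, 0.4, 1.5]
force: [-6.3, 3.5, 0.4]
grip_width: 0.0004
grasp_force: 3.0
t 6.9 tcp [0.4804 0.0507 0.0405] rot [-179.88    0.35    1.47] F [-6.3  3.5  0.4] w 0.0004
time_s: 7.15
tool_pos: [0.45, 0.0478, 0.0408]
tool_rot: [179.9, 0.2, 1.4]
force: [0.4, -0.1, -0.3]
grip_width: 0.0004
grasp_force: 0.0
wrist 5793 size [0.007 0.075] bay xy -0.174 0.079 rel deg -5.76
top 333 size [0.102 0.165] bay xy -0.17 -0.0028 rel deg -6.08
t 7.25 tcp bay -0.253 0.0647 z 0.0418 yaw 1.39 F [0.1 1.  0.7]
```

View pics/w3.png

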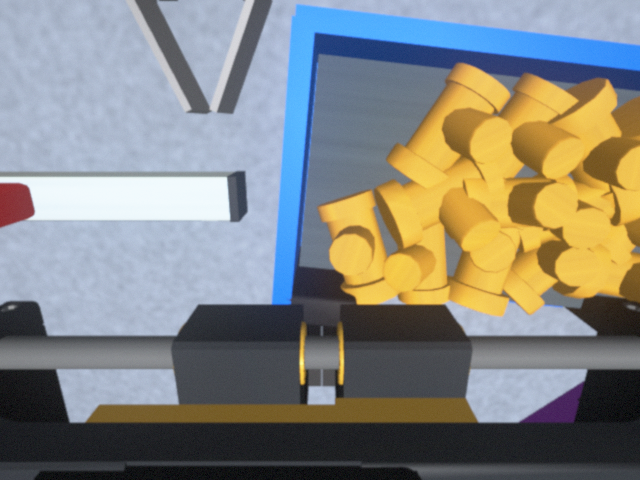

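The view shows the crate now turned clockwise, its left rim at (285,150) and the finger on the left pillar, with the bar's end clear at (240,195). Rotation is about 0.47°/mm and advance about 0.6 mm/mm. Next comes the right pillar.

```bash
python3 -m creep '[0,0,1.5,0,0,0,0, 0,0,3,0,0,0,0, 0,0.2,4.3,0,0,0,0, 0,0.5,4.3,0,0,0,0, 0,0.8,4.3,0,0,0,0, 0,1.1,4.3,0,0,0,0, 0,1.4,4.3,0,0,0,0, 0,1.47,4.3,0,0,0,0, 0,1.47,4.3,0,0,0,0, 0,0.4,4.3,0,0,0,0, 0,0.2,2.8,0,0,0,0, 0,0.2,1.3,0,0,0,0]'
python3 -c "
from h import *
crate();tb()"
```

```text
time_s: 8.45
tool_pos: [0.4599, 0.0088, 0.0414]
tool_rot: [180.0, -0.1, 1.1]
force: [2.2, 0.8, -0.0]
grip_width: 0.0003
grasp_force: 0.0
wrist 13942 size [0.083 0.168] bay xy -0.1628 0.0067 rel deg 3.88
top 324 size [0.102 0.165] bay xy -0.1542 0.0062 rel deg 3.66
t 8.55 tcp bay -0.2466 0.0325 z 0.042 yaw 1.89 F [-0.6 -0.3  0.3]
```

```bash
python3 -m creep '[0,0.3,-1.35,0,0,0,0, 0,0.7,-1.35,0,0,0,0, 0,1.0,-1.35,0,0,0,0, 0,1.3,-1.35,0,0,0,0, 0,1.6,-1.35,0,0,0,0, 0,1.83,-1.35,0,0,0,0, 0,1.83,-1.35,0,0,0,0, 0,0.7,-1.35,0,0,0,0, 0,0.6,0.1,0,0,0,0, 0,0.6,1.6,0,0,0,0, 0,0.6,2.9,0,0,0,0, 0,0.6,2.9,0,0,0,0]'
python3 -c "
from h import *
crate();tb()"
```

```text
time_s: 9.75
tool_pos: [0.4801, -0.0855, 0.0412]
tool_rot: [179.8, -0.1, 0.8]
force: [-0.1, 0.4, -0.3]
grip_width: 0.0003
grasp_force: 0.0
wrist 6130 size [0.031 0.089] bay xy -0.1529 -0.0655 rel deg -6.41
top 318 size [0.103 0.165] bay xy -0.1403 -0.0007 rel deg -6.12
t 9.85 tcp bay -0.2294 -0.0631 z 0.041 yaw 1.16 F [-1.5  0.6 -0.5]
```

```bash
python3 -m creep '[0,0.4,0,0,0,0,0, 0,0.7,0,0,0,0,0, 0,1.0,0,0,0,0,0, 0,1.3,0,0,0,0,0, 0,1.55,0,0,0,0,0, 0,1.55,0,0,0,0,0, 0,0.5,0,0,0,0,0, 0,0.5,-1.4,0,0,0,0, 0,0.5,-2.9,0,0,0,0, 0,0.5,-4.3,0,0,0,0, 0,0.5,-4.3,0,0,0,0]'
python3 -c "
from h import *
crate();tb()"
```

```text
time_s: 10.95
tool_pos: [0.4919, 0.0605, 0.0415]
tool_rot: [-179.8, -0.1, 2.1]
force: [-0.1, 1.0, -0.1]
grip_width: 0.0005
grasp_force: 0.0
wrist 6071 size [0.007 0.088] bay xy -0.1391 0.085 rel deg -86.1
top 310 size [0.103 0.165] bay xy -0.1283 0.0047 rel deg 3.48
t 11.05 tcp bay -0.2144 0.0702 z 0.0409 yaw 1.68 F [ 0.6 -0.9 -0.5]
```

```bash
python3 -m creep '[0,0.3,0.1,0,0,0,0, 0,0.6,0.1,0,0,0,0, 0,0.9,0.1,0,0,0,0, 0,1.2,0.1,0,0,0,0, 0,1.42,0.1,0,0,0,0, 0,1.42,0.1,0,0,0,0, 0,0.4,0.1,0,0,0,0, 0,0.4,1.5,0,0,0,0, 0,0.4,3,0,0,0,0, 0,0.4,4.4,0,0,0,0, 0,0.4,4.4,0,0,0,0]'
python3 -c "
from h import *
crate();tb()"
```

```text
time_s: 12.15
tool_pos: [0.507, -0.0888, 0.0408]
tool_rot: [179.8, -0.0, 0.7]
force: [0.2, 0.5, 0.3]
grip_width: 0.0004
grasp_force: 0.0
wrist 6095 size [0.03 0.09] bay xy -0.128 -0.0639 rel deg -4.42
top 301 size [0.101 0.166] bay xy -0.1157 0.0009 rel deg -1.72
t 12.25 tcp bay -0.2026 -0.0665 z 0.0407 yaw 1.11 F [ 0.   1.1 -0.6]
```

```bash
python3 -m creep '[0,0.4,0,0,0,0,0, 0,0.7,0,0,0,0,0, 0,1.0,0,0,0,0,0, 0,1.25,0,0,0,0,0, 0,1.4,0,0,0,0,0, 0,1.4,0,0,0,0,0, 0,0.4,0,0,0,0,0, 0,0.4,-1.4,0,0,0,0, 0,0.4,-2.9,0,0,0,0, 0,0.4,-4.35,0,0,0,0, 0,0.4,-4.35,0,0,0,0]'
python3 - <<'E'
from h import *
crate();tb()
c=snap('top'); save(cv2.resize(c['color'][140:275,240:420],None,fx=4.3,fy=4.3,interpolation=cv2.INTER_CUBIC),'top3.png')
E
```

```text
time_s: 13.35
tool_pos: [0.5159, 0.0605, 0.0415]
tool_rot: [-179.7, -0.1, 2.1]
force: [0.3, 0.5, 0.1]
grip_width: 0.0004
grasp_force: 0.0
wrist 6502 size [0.007 0.093] bay xy -0.1171 0.0854 rel deg -85.85
top 306 size [0.1   0.168] bay xy -0.1063 0.0058 rel deg 2.1
t 13.45 tcp bay -0.1904 0.0692 z 0.041 yaw 1.7 F [ 0.1 -0.5  0.7]
```

View pics/top3.png

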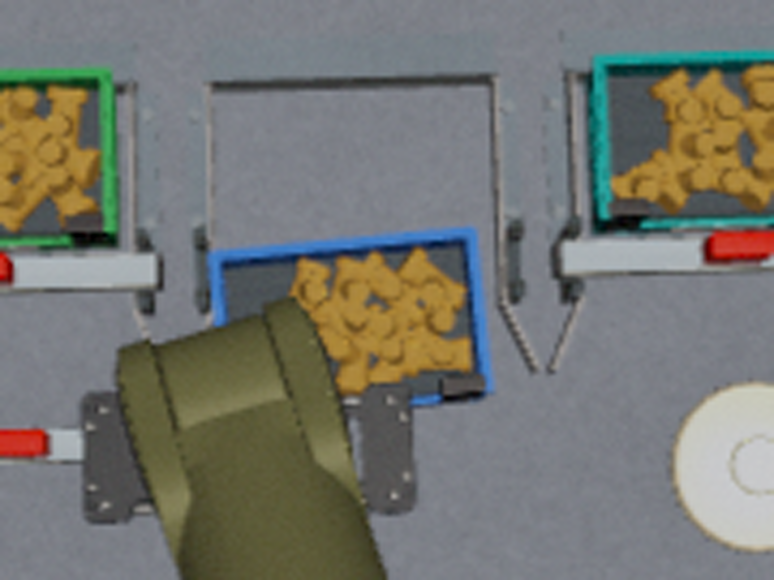

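The view shows the crate's left front corner at (215,250) in the left guide, turned about 4° anticlockwise and slightly left of the middle. The next left push will bring it back.

```bash
python3 -m creep '[0,0.3,0.1,0,0,0,0, 0,0.6,0.1,0,0,0,0, 0,0.9,0.1,0,0,0,0, 0,1.2,0.1,0,0,0,0, 0,1.4,0.1,0,0,0,0, 0,1.4,0.1,0,0,0,0, 0,0.35,0.1,0,0,0,0, 0,0.35,1.5,0,0,0,0, 0,0.35,3,0,0,0,0, 0,0.35,4.35,0,0,0,0, 0,0.35,4.35,0,0,0,0]'
python3 -c "
from h import *
crate();tb()"
```

```text
time_s: 14.6
tool_pos: [0.5295, -0.0887, 0.0408]
tool_rot: [179.8, -0.0, 0.7]
force: [0.5, -0.3, -0.3]
grip_width: 0.0006
grasp_force: 0.0
wrist 6386 size [0.035 0.107] bay xy -0.1143 -0.0644 rel deg -2.5
top 300 size [0.103 0.165] bay xy -0.096 0.0012 rel deg -5.19
t 14.7 tcp bay -0.18 -0.0666 z 0.0407 yaw 1.1 F [ 0.7  0.6 -0.6]
```

```bash
python3 -m creep '[0,0.3,0,0,0,0,0, 0,0.6,0,0,0,0,0, 0,0.9,0,0,0,0,0, 0,1.15,0,0,0,0,0, 0,1.27,0,0,0,0,0, 0,1.27,0,0,0,0,0, 0,0.3,0,0,0,0,0, 0,0.3,-1.4,0,0,0,0, 0,0.3,-2.9,0,0,0,0, 0,0.3,-4.35,0,0,0,0, 0,0.3,-4.35,0,0,0,0]'
python3 -c "
from h import *
crate();tb()"
```

```text
time_s: 15.8
tool_pos: [0.5351, 0.0613, 0.0415]
tool_rot: [-179.7, -0.1, 2.1]
force: [0.1, 0.6, 0.3]
grip_width: 0.0006
grasp_force: 0.0
wrist 6118 size [0.007 0.088] bay xy -0.0959 0.0857 rel deg -87.2
top 297 size [0.102 0.165] bay xy -0.0871 0.005 rel deg 2.84
t 15.9 tcp bay -0.171 0.0693 z 0.0409 yaw 1.7 F [ 0.5 -0.4 -0.2]
```

```bash
python3 -m creep '[0,0.3,0.1,0,0,0,0, 0,0.6,0.1,0,0,0,0, 0,0.9,0.1,0,0,0,0, 0,1.2,0.1,0,0,0,0, 0,1.47,0.1,0,0,0,0, 0,1.47,0.1,0,0,0,0, 0,0.4,0.1,0,0,0,0, 0,0.4,1.5,0,0,0,0, 0,0.4,3,0,0,0,0, 0,0.4,4.35,0,0,0,0, 0,0.4,4.35,0,0,0,0]'
python3 -c "
from h import *
crate();tb()"
```

```text
time_s: 17.0
tool_pos: [0.5504, -0.0887, 0.0407]
tool_rot: [179.7, -0.0, 0.7]
force: [-0.1, -0.8, -0.3]
grip_width: 0.0004
grasp_force: 0.0
wrist 6400 size [0.031 0.095] bay xy -0.086 -0.0635 rel deg -6.47
top 287 size [0.103 0.166] bay xy -0.0758 0.002 rel deg -6.22
t 17.1 tcp bay -0.1591 -0.0667 z 0.0407 yaw 1.1 F [ 0.5  0.3 -0.3]
```

```bash
python3 -m creep '[0,0.3,0,0,0,0,0, 0,0.6,0,0,0,0,0, 0,0.9,0,0,0,0,0, 0,1.2,0,0,0,0,0, 0,1.38,0,0,0,0,0, 0,1.38,0,0,0,0,0, 0,0.35,0,0,0,0,0, 0,0.35,-1.4,0,0,0,0, 0,0.35,-2.9,0,0,0,0, 0,0.35,-4.35,0,0,0,0, 0,0.35,-4.35,0,0,0,0]'
python3 -c "
from h import *
crate();tb()"
```

```text
time_s: 18.2
tool_pos: [0.5575, 0.0625, 0.0416]
tool_rot: [-179.7, -0.1, 2.1]
force: [0.2, 0.2, 0.2]
grip_width: 0.0004
grasp_force: 0.0
wrist 6303 size [0.007 0.09 ] bay xy -0.0735 0.0862 rel deg -86.77
top 288 size [0.102 0.166] bay xy -0.0643 0.0059 rel deg 2.13
t 18.3 tcp bay -0.1485 0.0695 z 0.041 yaw 1.71 F [-0.4 -0.9  0.1]
```

```bash
python3 -m creep '[0,0.3,0.15,0,0,0,0, 0,0.6,0.15,0,0,0,0, 0,0.9,0.15,0,0,0,0, 0,1.2,0.15,0,0,0,0, 0,1.43,0.15,0,0,0,0, 0,1.43,0.15,0,0,0,0, 0,0.4,0.15,0,0,0,0, 0,0.4,1.5,0,0,0,0, 0,0.4,3,0,0,0,0, 0,0.4,4.3,0,0,0,0, 0,0.4,4.3,0,0,0,0]'
python3 -c "
from h import *
crate();tb()"
```

```text
time_s: 19.4
tool_pos: [0.5729, -0.0871, 0.0406]
tool_rot: [179.7, -0.0, 0.7]
force: [0.7, 0.0, -0.5]
grip_width: 0.0003
grasp_force: 0.0
wrist 6166 size [0.03  0.094] bay xy -0.0635 -0.0628 rel deg -5.68
top 283 size [0.103 0.166] bay xy -0.0536 0.003 rel deg -4.92
t 19.5 tcp bay -0.1366 -0.0654 z 0.0407 yaw 1.09 F [-0.1  0.4 -0.1]
```

```bash
python3 -m creep '[0,0.3,0,0,0,0,0, 0,0.6,0,0,0,0,0, 0,0.9,0,0,0,0,0, 0,1.2,0,0,0,0,0, 0,1.38,0,0,0,0,0, 0,1.38,0,0,0,0,0, 0,0.35,0,0,0,0,0, 0,0.35,-1.4,0,0,0,0, 0,0.35,-2.9,0,0,0,0, 0,0.35,-4.3,0,0,0,0, 0,0.35,-4.3,0,0,0,0]'
python3 -c "
from h import *
crate();tb()"
```

```text
time_s: 20.6
tool_pos: [0.5799, 0.0633, 0.0416]
tool_rot: [-179.7, -0.1, 2.1]
force: [-0.4, 0.8, 0.0]
grip_width: 0.0005
grasp_force: 0.0
wrist 6355 size [0.007 0.091] bay xy -0.0518 0.0857 rel deg -86.01
top 285 size [0.102 0.165] bay xy -0.0426 0.0053 rel deg 2.99
t 20.7 tcp bay -0.126 0.0696 z 0.041 yaw 1.7 F [-0.4 -0.4  0.4]
```

```bash
python3 -m creep '[0,0.3,0.15,0,0,0,0, 0,0.6,0.15,0,0,0,0, 0,0.9,0.15,0,0,0,0, 0,1.2,0.15,0,0,0,0, 0,1.4,0.15,0,0,0,0, 0,1.4,0.15,0,0,0,0, 0,0.4,0.15,0,0,0,0, 0,0.4,1.5,0,0,0,0, 0,0.4,3,0,0,0,0, 0,0.4,4.3,0,0,0,0, 0,0.4,4.3,0,0,0,0]'
python3 -c "
from h import *
crate();tb()"
```

```text
time_s: 21.8
tool_pos: [0.5954, -0.0872, 0.0406]
tool_rot: [179.7, -0.0, 0.6]
force: [-0.8, 0.1, -0.2]
grip_width: 0.0004
grasp_force: 0.0
wrist 5529 size [0.03  0.094] bay xy -0.0411 -0.0632 rel deg -5.31
top 281 size [0.103 0.166] bay xy -0.0317 0.0021 rel deg -4.62
t 21.9 tcp bay -0.1141 -0.0656 z 0.0407 yaw 1.08 F [ 0.4  1.1 -0.1]
```

```bash
python3 -m creep '[0,0.3,0,0,0,0,0, 0,0.6,0,0,0,0,0, 0,0.9,0,0,0,0,0, 0,1.2,0,0,0,0,0, 0,1.36,0,0,0,0,0, 0,1.36,0,0,0,0,0, 0,0.35,0,0,0,0,0, 0,0.35,-1.4,0,0,0,0, 0,0.35,-2.9,0,0,0,0, 0,0.35,-4.3,0,0,0,0, 0,0.35,-4.3,0,0,0,0]'
python3 -c "
from h import *
crate();tb()"
```

```text
time_s: 23.0
tool_pos: [0.6022, 0.0634, 0.0414]
tool_rot: [-179.7, -0.1, 2.1]
force: [-0.4, 0.5, -0.6]
grip_width: 0.0003
grasp_force: 0.0
wrist 6218 size [0.007 0.092] bay xy -0.0301 0.0856 rel deg -85.84
top 262 size [0.103 0.164] bay xy -0.0214 0.0044 rel deg 3.4
t 23.1 tcp bay -0.1036 0.0691 z 0.0409 yaw 1.66 F [-0.7 -0.4 -0.1]
```

```bash
python3 -m creep '[0,0.3,0.15,0,0,0,0, 0,0.6,0.15,0,0,0,0, 0,0.9,0.15,0,0,0,0, 0,1.1,0.15,0,0,0,0, 0,1.25,0.15,0,0,0,0, 0,1.25,0.15,0,0,0,0, 0,0.35,0.15,0,0,0,0, 0,0.35,1.5,0,0,0,0, 0,0.35,3,0,0,0,0, 0,0.35,4.3,0,0,0,0, 0,0.35,4.3,0,0,0,0]'
python3 -c "
from h import *
crate();tb()"
```

```text
time_s: 24.2
tool_pos: [0.6164, -0.0874, 0.0405]
tool_rot: [179.7, -0.0, 0.6]
force: [-0.2, -1.1, -0.9]
grip_width: 0.0007
grasp_force: 0.0
wrist 5178 size [0.03  0.093] bay xy -0.0204 -0.0628 rel deg -3.64
top 268 size [0.104 0.165] bay xy -0.0126 0.003 rel deg -3.26
t 24.3 tcp bay -0.0931 -0.066 z 0.0406 yaw 1.06 F [-0.5  0.1 -0.4]
```

```bash
python3 -m creep '[0,0.3,0,0,0,0,0, 0,0.6,0,0,0,0,0, 0,0.8,0,0,0,0,0, 0,1.0,0,0,0,0,0, 0,1.0,0,0,0,0,0, 0,0.1,0,0,0,0,0, 0,0.1,-1.4,0,0,0,0, 0,0.1,-2.9,0,0,0,0, 0,0.1,-4.3,0,0,0,0, 0,0.1,-4.3,0,0,0,0]'
python3 -c "
from h import *
crate();tb()"
```

```text
time_s: 25.3
tool_pos: [0.6159, 0.0627, 0.0414]
tool_rot: [-179.8, -0.1, 2.1]
force: [0.4, -0.9, 0.1]
grip_width: 0.0003
grasp_force: 0.0
wrist 6074 size [0.007 0.089] bay xy -0.015 0.0856 rel deg -87.78
top 249 size [0.104 0.165] bay xy -0.0073 0.0045 rel deg 2.03
t 25.4 tcp bay -0.0901 0.0678 z 0.0408 yaw 1.58 F [ 0.1 -1.4  0.2]
```

```bash
python3 -m creep '[0,0.3,0.1,0,0,0,0, 0,0.6,0.1,0,0,0,0, 0,0.8,0.1,0,0,0,0, 0,0.95,0.1,0,0,0,0, 0,1.03,0.1,0,0,0,0]'
python3 -c "
from h import *
crate();tb()"
```

```text
time_s: 25.9
tool_pos: [0.6434, 0.0505, 0.0401]
tool_rot: [-180.0, 0.6, 1.3]
force: [-13.9, 2.2, 9.5]
grip_width: 0.0008
grasp_force: 7.0
wrist 18360 size [0.094 0.124] bay xy 0.0042 0.0274 rel deg -1.48
top 182 size [0.085 0.104] bay xy -0.0047 -0.0342 rel deg -90.36
t 26.0 tcp bay -0.063 0.0631 z 0.0401 yaw 1.31 F [-11.7   1.9   7.8]
```

```bash
python3 -m creep '[0,-0.7,0,0,0,0,0, 0,-0.7,1.4,0,0,0,0, 0,-0.7,2.9,0,0,0,0, 0,-0.7,4.3,0,0,0,0, 0,-0.4,4.3,0,0,0,0, 0,-0.2,4.3,0,0,0,0, 0,0,4.3,0,0,0,0, 0,0.15,4.3,0,0,0,0, 0,0.15,4.3,0,0,0,0]'
python3 -c "
from h import *
crate();tb()"
```

```text
time_s: 26.9
tool_pos: [0.6503, -0.0808, 0.0391]
tool_rot: [179.8, 0.7, 1.3]
force: [-11.3, -6.9, 3.6]
grip_width: 0.0005
grasp_force: 5.6
wrist 16061 size [0.078 0.141] bay xy 0.0261 -0.0468 rel deg -43.85
top 225 size [0.104 0.13 ] bay xy -0.0001 0.0242 rel deg 0.87
t 27.0 tcp bay -0.0594 -0.0684 z 0.0392 yaw 1.32 F [-9.9 -6.4  2.8]
```

Next, a left push again until it presses against the stop.

```bash
python3 -m creep '[0,-0.8,0,0,0,0,0, 0,-0.8,-1.4,0,0,0,0, 0,-0.8,-2.9,0,0,0,0, 0,-0.8,-4.3,0,0,0,0, 0,-0.8,-4.3,0,0,0,0]'
python3 -c "
from h import *
crate();tb()"
python3 -m creep '[0,0.4,0,0,0,0,0, 0,0.6,0,0,0,0,0, 0,0.8,0,0,0,0,0, 0,0.9,0,0,0,0,0, 0,0.9,0,0,0,0,0]'
python3 -c "
from h import *
tb()"
```

```text
time_s: 27.5
tool_pos: [0.6268, 0.0623, 0.0415]
tool_rot: [-179.6, -0.1, 2.1]
force: [1.1, 1.5, 0.6]
grip_width: 0.0002
grasp_force: 0.0
wrist 6468 size [0.007 0.091] bay xy -0.0053 0.0876 rel deg -88.56
top 228 size [0.087 0.189] bay xy 0.0345 -0.0132 rel deg -30.27
t 27.6 tcp bay -0.079 0.0669 z 0.0409 yaw 1.68 F [ 0.7 -1.  -0.5]
time_s: 28.1
tool_pos: [0.6471, 0.0508, 0.0399]
tool_rot: [179.9, 1.0, 1.4]
force: [-21.5, -1.1, 14.6]
grip_width: 0.0003
grasp_force: 10.6
t 28.1 tcp bay -0.0595 0.0632 z 0.0399 yaw 1.38 F [-21.5  -1.1  14.6]
```

```bash
python3 -m creep '[0,-0.7,0,0,0,0,0, 0,-0.7,1.4,0,0,0,0, 0,-0.7,2.9,0,0,0,0, 0,-0.7,4.3,0,0,0,0, 0,-0.3,4.3,0,0,0,0, 0,-0.1,4.3,0,0,0,0, 0,0,4.3,0,0,0,0, 0,0.1,4.3,0,0,0,0, 0,0.1,4.3,0,0,0,0]'
python3 -c "
from h import *
tb()"
python3 -m creep '[0,-1,0,0,0,0,0, 0,-1.5,-0.5,-0.5,0,0,0, 0,-2,-0.5,-2,0,0,0, 0,-3,-0.5,-3.5,0,0,0, 0,-3,-0.5,-3.5,0,0,0]'
python3 - <<'E'
from h import *
crate();tb()
c=snap('top'); save(cv2.resize(c['color'][130:255,215:435],None,fx=3.6,fy=3.6,interpolation=cv2.INTER_CUBIC),'top4.png')
c=snap('scene'); save(cv2.resize(c['color'][215:340,250:450],None,fx=4,fy=4,interpolation=cv2.INTER_CUBIC),'sc4.png')
E
```

```text
time_s: 29.0
tool_pos: [0.6505, -0.0838, 0.039]
tool_rot: [179.6, 1.4, 1.2]
force: [-26.9, -8.6, 14.8]
grip_width: -0.0
grasp_force: 13.3
t 29.0 tcp bay -0.0593 -0.0714 z 0.039 yaw 1.17 F [-26.9  -8.6  14.8]
time_s: 29.5
tool_pos: [0.5716, -0.0644, 0.1517]
tool_rot: [179.9, -0.5, 1.4]
force: [0.5, -0.6, 0.2]
grip_width: 0.0004
grasp_force: 0.0
wrist 3428 size [0.063 0.168] bay xy -0.0167 0.0095 rel deg -0.09
top 328 size [0.103 0.166] bay xy 0.002 0.0073 rel deg 0.62
t 29.6 tcp bay -0.1383 -0.0505 z 0.1477 yaw 1.39 F [-0.3 -0.3 -0.3]
```

View pics/top4.png

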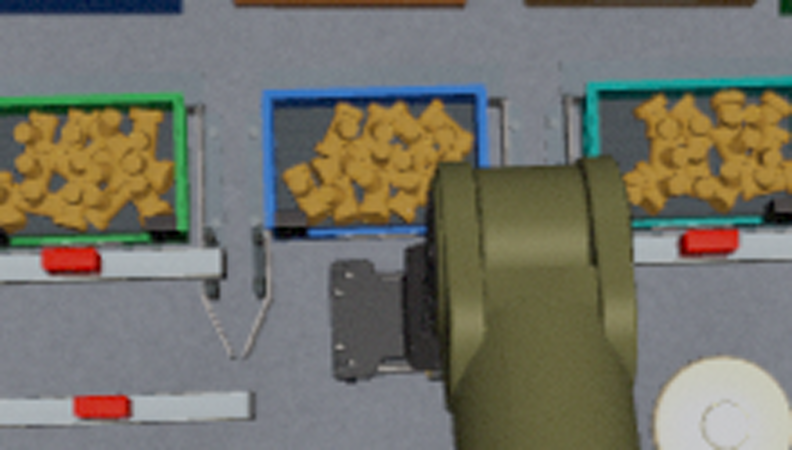

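The view shows the blue crate home in line with its neighbours, its far rim at (375,92), slightly left but inside the guides. The bar lies at (110,408). The stop held at 27 N, so I'll go for the bar.

```bash
python3 -c "
from h import *
go((.5275,.1993,.13,Y))"
python3 -m creep '[87,-0.5,-1.6,0,0,0,0, 87,-1,-3.2,0.2,0,0,0, 87,-1.4,-4.8,0.5,0,0,0, 87,-1.5,-6.4,0.5,0,0,0, 87,-1.5,-8,0.5,0,0,0, 87,-1.5,-8.75,0.5,0,0,0, 87,-1.5,-8.75,0.5,0,0,0, 87,-1.5,-8.75,0.5,0,0,0]' 35
python3 - <<'E'
from h import *
c=snap('wrist'); W=c['W']; hsv=cv2.cvtColor(c['color'],cv2.COLOR_RGB2HSV)
red=((hsv[...,0]<8)|(hsv[...,0]>172))&(hsv[...,1]>150)&(hsv[...,2]>80)&(W[...,2]>.047)&(W[...,2]<.06)&(W[...,0]<.58)
p=W[red]; r=cv2.minAreaRect(p[:,:2].astype(np.float32)); print(len(p),r,np.median(p[:,2]))
go((.5275,.1993,.13,Y),(.5275,.1993,.049,Y))
E
```

```text
t 29.7 tcp [ 0.57   -0.0647  0.1449] rot [-1.7998e+02  5.0000e-02  1.4000e+00] F [-0.5  0.1 -0.8] w 0.0
(0.5275, 0.1993, 0.13, 1.36) [-1.202 -8.832  0.501] [-0.003  0.008  0.006] mm 268
time_s: 30.5
tool_pos: [0.5182, 0.1966, 0.129]
tool_rot: [180.0, 0.2, 1.5]
force: [0.2, 0.8, 0.3]
grip_width: 0.0564
grasp_force: 0.0
1558 ((0.5298710465431213, 0.19969969987869263), (0.015636872500181198, 0.03843798488378525), 1.5947022438049316) 0.054568198979842095
t 30.55 tcp [0.5186 0.1953 0.1292] rot [1.7995e+02 1.5000e-01 1.3400e+00] F [ 0.4 -0.3 -0.5] w 0.0602
(0.5275, 0.1993, 0.13, 1.36) [ 0.301 -0.126 -0.028] [ 0.008  0.026 -0.003] mm 10
(0.5275, 0.1993, 0.049, 1.36) [ 0.308 -0.128  2.672] [ 0.008  0.026 -0.003] mm 81
```

```bash
python3 -m creep '[87,0.32,-0.13,0.8,0,0,0, 87,0.32,-0.13,1.6,0,0,0, 87,0.32,-0.13,2.2,0,0,0, 87,0.32,-0.13,2.6,0,0,0, 87,0.32,-0.13,2.66,0,0,0, 35,0.32,-0.13,2.66,0,0,0, 35,0.32,-0.13,2.66,0,0,0, 30,0.32,-0.13,2.66,0,0,0, 30,0.32,-0.13,2.66,0,0,0, 30,0.32,-0.13,2.66,0,0,0, 30,0.32,-0.13,2.66,0,0,0, 30,0.32,-0.13,2.66,0,0,0]' 35
python3 -m creep '[30,0,0,0,0,0,0, 30,0,0,0,0,0,0, 30,0,0,0,0,0,0]'
python3 -c "
from h import *
go((.6385,-.0116,.13,Y),(.6385,-.0116,.079,Y))"
```

```text
time_s: 31.75
tool_pos: [0.5283, 0.2004, 0.051]
tool_rot: [180.0, -0.0, 1.4]
force: [0.2, 1.4, 0.8]
grip_width: 0.0398
grasp_force: 35.0
time_s: 32.05
tool_pos: [0.5283, 0.2004, 0.0511]
tool_rot: [180.0, 0.0, 1.4]
force: [-0.2, -0.9, 1.7]
grip_width: 0.0398
grasp_force: 35.0
t 32.05 tcp [0.5283 0.2004 0.0511] rot [179.97   0.     1.38] F [-0.2 -0.9  1.7] w 0.0398
(0.6385, -0.0116, 0.13, 1.36) [ 3.501  7.153 -2.628] [0.004 0.    0.004] mm 252
(0.6385, -0.0116, 0.079, 1.36) [ 3.501  7.152 -0.928] [0.004 0.    0.004] mm 241
```

```bash
python3 -m creep '[30,0,0,-1.3,0,0,0, 30,0,1,-2.4,0,0,0, 30,0,2.5,-2.8,0,0,0, 30,0,4,-2.8,0,0,0, 30,0.6,5.5,-2.8,0,0,0, 30,1.7,6.5,-2.8,0,0,0, 30,2.8,7.15,-2.8,0,0,0, 30,3.4,7.15,-2.8,0,0,0, 30,3.5,7.15,-2.8,0,0,0, 30,3.5,7.15,-2.6,0,0,0, 30,3.5,7.15,-2.6,0,0,0, 30,3.5,7.15,-2.6,0,0,0]'
python3 - <<'E'
from h import *
go((.6385,-.0116,.13,Y),(.6380,-.0116,.083,Y))
c=snap('wrist'); save(c['color'],'w5.png')
E
```

```text
time_s: 33.25
tool_pos: [0.6371, -0.0106, 0.1284]
tool_rot: [180.0, 0.1, 1.5]
force: [-0.3, 0.4, -3.3]
grip_width: 0.0399
grasp_force: 35.0
t 33.25 tcp [ 0.6371 -0.0106  0.1284] rot [1.7999e+02 1.0000e-01 1.4600e+00] F [-0.3  0.4 -3.3] w 0.0399
(0.6385, -0.0116, 0.13, 1.36) [ 0.046  0.033 -0.054] [0.002 0.017 0.017] mm 2
(0.638, -0.0116, 0.083, 1.36) [0.032 0.032 1.513] [0.002 0.017 0.017] mm 45
```

View pics/w5.png

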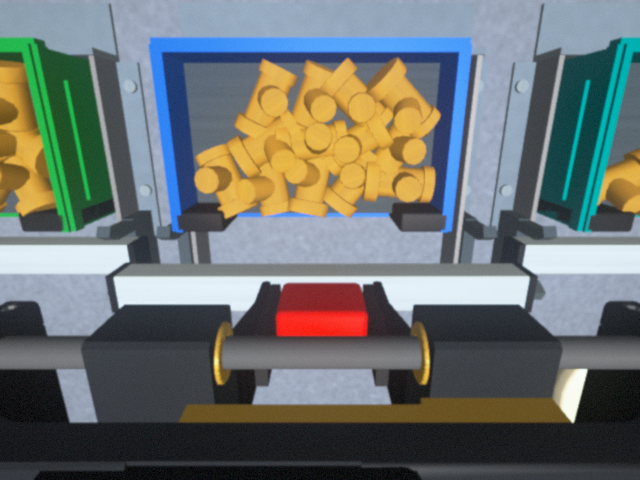

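The wrist view shows the crate square in the bay with its far rim at (310,45). The bar is held level at (320,270) over the forks at (165,235) and (475,230). Lowering it now.

```bash
python3 -m creep '[30,0.04,0.03,0.5,0,0,0, 30,0.04,0.03,1,0,0,0, 30,0.04,0.03,1.3,0,0,0, 30,0.04,0.03,1.45,0,0,0, 30,0.04,0.03,1.53,0,0,0, 30,0.04,0.03,1.57,0,0,0, 30,0.04,0.03,1.57,0,0,0]'
python3 -c "
from h import *
go((.638,-.0116,.081,Y))"
```

```text
time_s: 34.0
tool_pos: [0.6399, -0.0122, 0.0821]
tool_rot: [180.0, -0.0, 1.4]
force: [-0.2, 0.4, -1.9]
grip_width: 0.0395
grasp_force: 35.0
t 34.0 tcp [ 0.6399 -0.0122  0.0821] rot [ 1.80e+02 -3.00e-02  1.39e+00] F [-0.2  0.4 -1.9] w 0.0395
(0.638, -0.0116, 0.081, 1.36) [-0.064 -0.021  0.038] [ 0.001 -0.005  0.005] mm 2
```

```bash
python3 -m creep '[30,-0.04,0,0.04,0,0,0, 30,-0.04,0,0.07,0,0,0, 30,-0.04,0,0.07,0,0,0, 87,-0.04,0,0.07,0,0,0, 87,-0.04,0,0.07,0,0,0, 87,-0.04,0,0.07,0,0,0, 87,-0.04,0,0.07,0,0,0, 87,-0.04,0,-0.8,0,0,0, 87,-0.04,0,-2,0,0,0, 87,-0.5,0,-3.5,0,0,0, 87,-0.5,0,-3.5,0,0,0, 87,-0.5,0,-3.5,0,0,0]'
python3 - <<'E'
from h import *
tb()
c=snap('wrist'); W=c['W']; hsv=cv2.cvtColor(c['color'],cv2.COLOR_RGB2HSV); save(c['color'],'w6.png')
red=((hsv[...,0]<8)|(hsv[...,0]>172))&(hsv[...,1]>150)&(hsv[...,2]>80)&(W[...,2]>.075)&(W[...,2]<.1)&(abs(W[...,1])<.1)
p=W[red]; print(len(p),cv2.minAreaRect(p[:,:2].astype(np.float32)),np.median(p[:,2]))
m=(W[...,2]>.046)&(W[...,2]<.056)&(abs(W[...,0]-.638)<.018)&(abs(W[...,1]+.012)<.112)&(hsv[...,1]<60)&(hsv[...,2]>170)
p=W[m]; L=p[p[:,1]>.05]; R=p[p[:,1]<-.07]; print('bar L',np.median(L,0),'R',np.median(R,0),p[:,1].min(),p[:,1].max())
crate()
E
```

```text
time_s: 35.2
tool_pos: [0.6254, -0.0126, 0.1884]
tool_rot: [180.0, -0.2, 1.4]
force: [0.3, 0.3, -0.8]
grip_width: 0.0864
grasp_force: 0.0
t 35.2 tcp bay -0.0827 0.0004 z 0.1884 yaw 1.38 F [ 0.3  0.3 -0.8]
1204 ((0.6403887271881104, -0.01171627826988697), (0.015517856925725937, 0.03816421329975128), 1.1991281509399414) 0.08463996128426372
bar L [0.63800145 0.07220929 0.05092411] R [ 0.64250211 -0.09381603  0.05082015] -0.11842847760441731 0.09488506822940916
wrist 6888 size [0.104 0.169] bay xy 0.004 0.0095 rel deg 0.33
top 80 size [0.035 0.053] bay xy 0.0263 0.0711 rel deg -1.58
```

View pics/w6.png

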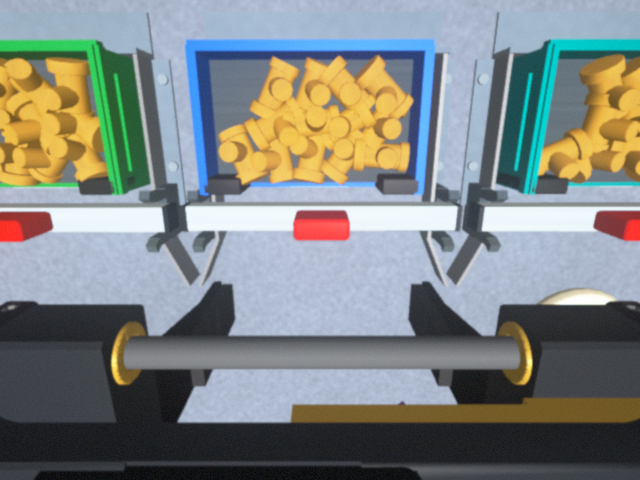

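The view shows the bar level in both forks with its grip at (322,225), the same reading as at the start to within 1 mm. The crate is square behind it at (310,115), with the gripper clear. I'm handing in.

```bash
python3 -c "
from cell import env
print(env.sign_off())"
```

```text
the job is handed in; nothing more can be done
None
```

The job was handed in at about 35 s of the 69 s allowed (no verdict came back): the crate stands square against the backstop, about 7 to 9 mm left of centre, the bar lies level in both forks in front of it, and no bystander was touched as far as the pictures show.

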